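# Make up two laundry kits

### The job

Make up the two laundry kits from the stock on the counter. Into the blue tray put the red peg, the amber jar and the steel scrub pad holder; into the white tray put the yellow peg and the bar of soap: each thing lying or standing flat on the tray's floor the way up it is now, wholly inside the tray and not on top of anything else. Keep the jar upright all the way, and leave the green peg where it is.

Things in the scene. Friction and masses are not known exactly. Their poses are not given: they have to be found in the camera images.
- tray_blue: shallow open tray of blue plastic, fixed in place, no dividers; outside 140 (its x) x 220 (its y) x 22 high, walls and floor 4 thick, so inside 132 x 212 with the inner floor 4 above the table. Origin at the centre of its underside. Yaw within 0.2 rad of 0. The two trays may have changed sides
- tray_white: shallow open tray of white plastic, fixed in place, no dividers; outside 140 (its x) x 220 (its y) x 22 high, walls and floor 4 thick, so inside 132 x 212 with the inner floor 4 above the table. Origin at the centre of its underside. Yaw within 0.2 rad of 0. The two trays may have changed sides
- peg_red: red plastic clothes peg lying flat on its side, 85 long (its x), 14 thick (z). Origin on the underside. Jaw half: parallel-sided bar 24 wide (y) from x = -5 to +42; grip it at about x = +8, closing along y. Handle half: two legs splaying to 38 wide at x = -43. Steel spring at x = -6. 18 g. Yaw within 0.7 rad of 0
- peg_yellow: yellow plastic clothes peg lying flat on its side, 85 long (its x), 14 thick (z). Origin on the underside. Jaw half: parallel-sided bar 24 wide (y) from x = -5 to +42; grip it at about x = +8, closing along y. Handle half: two legs splaying to 38 wide at x = -43. Steel spring at x = -6. 18 g. Yaw within 0.7 rad of 0
- peg_green: green plastic clothes peg lying flat on its side, 85 long (its x), 14 thick (z). Origin on the underside. Jaw half: parallel-sided bar 24 wide (y) from x = -5 to +42; grip it at about x = +8, closing along y. Handle half: two legs splaying to 38 wide at x = -43. Steel spring at x = -6. 18 g. Yaw within 0.7 rad of 0. A spare that stays in the stock: leave it
- soap: bar of cream-coloured laundry soap lying on its broad face, 80 (its x) x 44 (its y) x 28 high, edges rounded 4. Origin at the centre of the underside. 120 g. Yaw within 0.7 rad of 0
- jar: small closed round jar of amber glass with an orange lid, standing upright; body 44 diameter up to 46 high, lid 40 diameter from there to the top at 60. Origin at the centre of the underside, z up its axis. 120 g
- scrubber: stainless steel scrub pad holder standing on its pad: round, 62 diameter at the base and up to 21 high, then a 16 diameter neck to 30, then a black knob 30 diameter from 30 to 52 (the top), the place to grip. Origin at the centre of the underside, z up its axis. 120 g

How it is judged (in metres and radians):
At the end, for the whole second after the job is handed in: Red peg, jar and scrub pad holder in the blue tray, yellow peg and soap in the white: origins within the inside, undersides within 5 mm of its floor, level within 0.12 rad, released, at rest (under 0.02 m/s); green peg within 25 mm of where it started (x of peg_red in the frame of tray_blue between -0.066 and 0.066 m and y of peg_red in the frame of tray_blue between -0.106 and 0.106 m and z of peg_red in the frame of tray_blue between 0 and 0.009 m and angle between each of peg_red, jar, scrubber, peg_yellow, soap's own z axis and vertical below 0.12 rad and linear speed of each of peg_red, jar, scrubber, peg_yellow, soap below 0.02 m/s and x of jar in the frame of tray_blue between -0.066 and 0.066 m and y of jar in the frame of tray_blue between -0.106 and 0.106 m and z of jar in the frame of tray_blue between 0 and 0.009 m and x of scrubber in the frame of tray_blue between -0.066 and 0.066 m and y of scrubber in the frame of tray_blue between -0.106 and 0.106 m and z of scrubber in the frame of tray_blue between 0 and 0.009 m and x of peg_yellow in the frame of tray_white between -0.066 and 0.066 m and y of peg_yellow in the frame of tray_white between -0.106 and 0.106 m and z of peg_yellow in the frame of tray_white between 0 and 0.009 m and x of soap in the frame of tray_white between -0.066 and 0.066 m and y of soap in the frame of tray_white between -0.106 and 0.106 m and z of soap in the frame of tray_white between 0 and 0.009 m and distance of peg_green from where it was at the start of the episode below 0.025 m); the robot touches nothing.
It fails at once if the green peg is moved by more than 25 mm (distance of peg_green from where it was at the start of the episode above 0.025 m).
It fails at once if the jar is tipped over (more than 0.7 rad) (angle between jar's own z axis and vertical above 0.7 rad).
It also fails if it takes over 128 s, if anything falls off the work surface, if the arm or the gripper's body presses on something with over 40 N, if the wrist force passes 120 N, or if a joint passes its speed limit or range.

### The arm

A 6-joint arm with a two-finger parallel gripper is mounted at the origin on the work surface. World frame = base frame: x ahead of the robot, y to its left, z up, the work surface at z = 0. Lengths are in mm, angles in rad, forces in N, time in s.
With the tool pointing down it reaches from about 300 to 775 mm from the base axis. Payload 14.6 kg.
Tool frame: the origin (TCP) lies midway between the tips of the shut fingers; the grasp point (between the pads) lies 19 mm behind it; x points along the fingers, y is the direction in which the jaws open and shut, and the axes are right-handed (so a half turn about x gives the same grasp; the last joint's range is limited). The gripper opens to 94 mm and grips with 3 to 60 N. Pads are 16 mm wide; open, the fingers measure 119 mm over their backs; the gripper's body (75 mm by 177 mm) begins 78 mm behind the grasp point.
Start: joints at [-1.223, 0.3, 1.521, -0, 1.321, -0.067], TCP at [221.646, -503.351, 205.446] pointing down, gripper open.
Joint ranges: [-3.03, 3.03], [-0.79, 2.21], [0.23, 2.52], [-1.04, 4.18], [0, 3.07], [-2.55, 2.55]. Speed limits (rad/s): [2.22, 2.22, 2.57, 3.14, 3.14, 3.14].

### API

Orientations are given as a 3x3 rotation matrix whose columns are the frame's x, y, z axes.
In Python, from plant import manip gives the robot as it stands. The module is installed in compiled form; this text tells all that it offers.
- The arm moves only by the tool jog_arm, never from a script. Its argument "moves" is a list of rows, each an object of numbers: "x", "y", "z": the shift along the world's x, y, z in units of 30 mm (1.0 is 30 mm); "yaw": the turn about the world's z in rad. In form: [{"x": .., "y": .., "z": .., "yaw": ..}, ...]. A call has exactly 8 rows; each row is the pose to reach, as a shift and turn from the pose commanded when the call began; what a row does not reach only later rows make up. A row lasts 1/10 s, in which the tool goes at most 50 mm and 8.59 degrees, less where a joint would pass 70% of its speed; a pose out of reach is approached as far as the arm can. A call with a gripper value outside its range is refused whole. "fingers" is the finger opening in mm, from 0 to 94, set as the call begins (left out, the last holds). The fingers move at their own pace and stop on an object; "squeeze" is the grip in N (left out, the last holds). Time passes only in rows, so rows that repeat a pose let the fingers close, or fill a call up. It gives the time, the measured TCP pose, the force and the opening at its end, in the units of the state.
- manip.state(): the state, without advancing time (a new reading comes with each control period).
- manip.grab_frame(name): name is "scene" or "top" or "wrist"; returns a dict with "pixels" (420x560x3 uint8, red, green, blue), "depth" (420x560 float32, mm along the optical axis (not along the pixel's ray), 0 where there is no reading), "vertical_fov" (degrees; the focal length in pixels is half the picture's height over the tangent of half this angle, whatever the lens; pixels are square), "cx", "cy" (the principal point, pixels), "R" (3x3) and "t" (3): a world point X has camera coordinates R X + t. Camera axes: x right, y down, z forward; pixel columns grow to the right and rows downward; lengths in mm; the calibration is good to about 2 mm. The wrist camera is an equidistant fisheye: a pixel r from the principal point sees the ray r / f radians off the axis. A picture is of the moment at which its call begins.
- manip.close_job(): hands the job in, once; it reports no verdict.
The state is a dict: "time_s": time; "joint_pos": joint angles; "qd": joint speeds; "joint_torque": joint torques, N m; "tcp_pos": TCP position; "ee_rot": TCP orientation; "force": force on the tool from outside, world axes, zero at the start; "moment": the same for the moment, N m; "grip_width": finger opening in mm.
Only numpy, scipy, OpenCV 4.12 (cv2) and the standard library are available. Lean on these libraries where they do the work, as an engineer would, in place of code of your own. Each camera call takes 0.05 s, during which the arm holds its last target. There are 200 camera calls.

## Working session

There is one attempt and no reset: what is moved stays moved. The work goes in short steps, Python scripts to look and compute and a tool call to move; the robot and the scene stay as the last step left them, time stands still between calls to the robot, and variables do not carry over. Pictures are saved under pics/ and viewed, about 12 in all and at most 16, crops included, and the job is handed in when it is done.

Besides the shell and the picture viewer there is one more tool, called after "Request:" by a JSON object that holds its "api" and its "payload". jog_arm: Moves the arm, as the interface text tells. Its arguments: {"type":"object","properties":{"moves":{"type":"array"},"fingers":{"type":"number"},"squeeze":{"type":"number"}},"required":["moves"]}

```bash
mkdir -p pics; cat > h.py <<'E'
import numpy as np, cv2, pickle
from plant import manip
def grab(n,fn):
    f=manip.grab_frame(n); pickle.dump(f,open(f'{fn}.pkl','wb')); cv2.imwrite(f'pics/{fn}.png',f['pixels'][:,:,::-1]); return f
def foc(f): return 210/np.tan(np.radians(f['vertical_fov'])/2)
def ray(f,u,v,z):
    R=np.array(f['R']);t=np.array(f['t']);c=-R.T@t
    d=R.T@np.array([(u-f['cx'])/foc(f),(v-f['cy'])/foc(f),1]); return c+d*(z-c[2])/d[2]
def cloud(f):
    v,u=np.mgrid[:420,:560];d=f['depth'].astype(float);F=foc(f)
    P=np.stack([(u-f['cx'])/F*d,(v-f['cy'])/F*d,d],-1)
    return (P-np.array(f['t']))@np.array(f['R'])
E
python3 - <<'E'
from h import *
for n in('top','scene'):
    f=grab(n,n+'0'); print(n,f['vertical_fov'],f['cx'],f['cy'],-np.array(f['R']).T@f['t'],np.round(f['R'],3).tolist())
s=manip.state();print({k:np.round(v,3).tolist() for k,v in s.items()})
E
```

```text
top 55.01429403592961 287.42216910751074 197.42581554972975 [441.69035967 -20.55241466 784.54647962] [[0.01, -0.999, -0.042], [-0.992, -0.004, -0.126], [0.125, 0.043, -0.991]]
scene 44.21477517745775 272.53490820583266 208.42828890509034 [1016.8426743  -324.536355    890.87566638] [[0.573, 0.82, -0.003], [0.683, -0.48, -0.55], [-0.453, 0.313, -0.835]]
{'time_s': 0.1, 'joint_pos': [-1.223, 0.3, 1.522, -0.0, 1.321, -0.067], 'qd': [-0.001, -0.0, -0.001, 0.0, 0.001, 0.001], 'joint_torque': [0.001, -53.265, -35.329, 0.071, 0.023, -0.0], 'tcp_pos': [221.546, -503.143, 204.95], 'ee_rot': [[-0.0, 0.403, -0.915], [0.001, -0.915, -0.403], [-1.0, -0.001, -0.0]], 'force': [0.779, -0.308, -0.046], 'moment': [0.01, 0.007, 0.023], 'grip_width': 94.206}
```

View pics/top0.png

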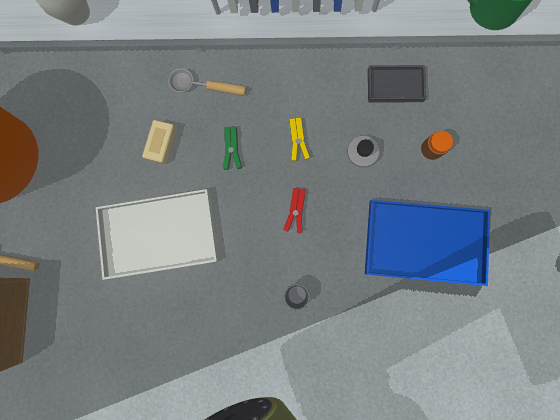

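View pics/scene0.png

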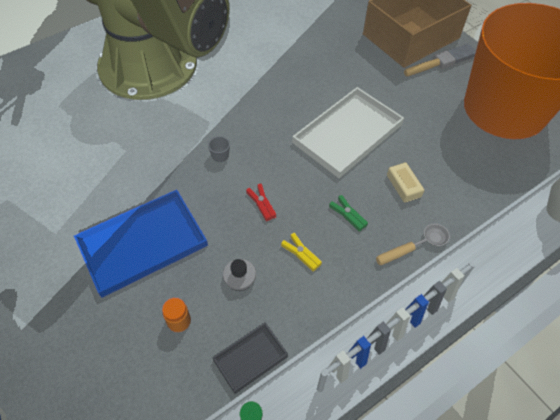

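The top view (up is +x, left is +y) shows the white tray at about (157,235) and the blue tray at (428,243). The red peg is at (296,210), yellow (299,139), green (232,148), soap (158,141), scrubber (364,150) and jar (438,144). All the peg jaws point to +x. The scene view agrees.

```bash
cat > meas.py <<'E'
from h import *
def run(name,boxes):
    f=pickle.load(open(name+'.pkl','rb'));C=cloud(f);hsv=cv2.cvtColor(f['pixels'],cv2.COLOR_RGB2HSV).astype(int)
    H,S,V=hsv[...,0],hsv[...,1],hsv[...,2]
    M={'red':((H<8)|(H>172))&(S>150),'yellow':(H>22)&(H<33)&(S>170),'green':(H>50)&(H<80)&(S>120),
     'soap':(H>12)&(H<35)&(S>40)&(S<160)&(V>120),'jar':(H>2)&(H<20)&(S>150),'blue':(H>100)&(H<125)&(S>150),'white':(S<40)&(V>150),'knob':(V<60)}
    HT={'red':14,'yellow':14,'green':14,'soap':28,'jar':60,'knob':52,'blue':22,'white':22}
    for n,(u0,v0,u1,v1) in boxes.items():
        m=np.zeros((420,560),np.uint8);m[v0:v1,u0:u1]=M[n][v0:v1,u0:u1]
        k,l,st,_=cv2.connectedComponentsWithStats(m);b=1+np.argmax(st[1:,4]);m=(l==b)
        P=C[m];z=P[:,2];v,u=np.nonzero(m);h=HT[n]
        Q=np.array([ray(f,a,b,h)[:2] for a,b in zip(u,v)])
        if n in('jar','knob'):
            sel=z>h-6;Q=Q[sel]
        (c,s,a)=cv2.minAreaRect(Q.astype(np.float32))
        if n in('red','yellow','green'):
            q=Q-Q.mean(0);w,E=np.linalg.eigh(q.T@q);e=E[:,1]*np.sign(E[0,1]);p=q@e;nn=np.array([-e[1],e[0]])
            # straight jaw centre: refine axis by midline of both halves
            far=p.max();j=p>far-40;jc=Q[j]; lo,hi=np.percentile(p,[0.5,99.5])
            print(n,'n',m.sum(),'z',np.percentile(z,[5,50,95]).round(1),'yaw',np.arctan2(e[1],e[0]).round(3),'len',(hi-lo).round(1),'mid',(Q.mean(0)+e*(lo+hi)/2).round(1),'rect',np.round(c,1),np.round(s,1),round(a,1),'w jaw',np.ptp(q[j]@nn).round(1),'w handle',np.ptp(q[p<lo+25]@nn).round(1))
        else: print(n,'n',m.sum(),'z',np.percentile(z,[5,50,95]).round(1),'c',np.round(c,1),'s',np.round(s,1),'a',round(a,1),'mean',Q.mean(0).round(1),'box',cv2.boxPoints((c,s,a)).round(0).tolist())
E
python3 - <<'E'
from meas import *
run('top0',dict(red=(270,175,320,240),yellow=(280,105,320,170),green=(210,115,255,180),soap=(130,110,185,170),jar=(410,120,470,170),knob=(345,130,385,170),blue=(350,180,510,300),white=(80,175,230,290)))
E
```

```text
red n 459 z [11.4 13.6 15.8] yaw -0.153 len 83.0 mid [515.9  -3.2] rect [ 5.158e+02 -5.000e-01] [33.1 84.3] 85.7 w jaw 23.1 w handle 33.5
yellow n 430 z [11.1 13.8 15.8] yaw 0.142 len 83.3 mid [655.6  -6.1] rect [655.8  -9.5] [84.6 33.4] 3.8 w jaw 23.0 w handle 33.6
green n 420 z [11.3 13.7 15.8] yaw 0.075 len 82.5 mid [638.8 125.5] rect [638.4 123.8] [82.9 33.5] 1.4 w jaw 23.4 w handle 33.7
soap n 882 z [24.5 27.9 30.3] c [646.6 266. ] s [47.2 82.3] a 77.1 mean [647.1 267.4] box [[601.0, 252.0], [682.0, 234.0], [692.0, 280.0], [612.0, 298.0]]
jar n 461 z [45.3 59.4 61.7] c [ 637.7 -267.7] s [38.3 39.3] a 27.0 mean [ 637.8 -267.7] box [[612.0, -259.0], [630.0, -294.0], [664.0, -277.0], [646.0, -241.0]]
knob n 215 z [41.  51.4 53.4] c [ 629.  -132.4] s [27.5 26.5] a 89.9 mean [ 629.  -131.9] box [[616.0, -146.0], [642.0, -146.0], [642.0, -119.0], [616.0, -119.0]]
blue n 9220 z [ 1.8  4.1 21.9] c [ 456.8 -248. ] s [222.8 139.6] a 85.3 mean [ 455.9 -248.9] box [[378.0, -353.0], [517.0, -365.0], [535.0, -143.0], [396.0, -131.0]]
white n 7926 z [ 1.7  4.1 22. ] c [467.4 265.7] s [140.7 220.6] a 9.6 mean [466.2 261. ] box [[380.0, 363.0], [416.0, 145.0], [555.0, 169.0], [518.0, 386.0]]
```

```bash
python3 - <<'E'
from meas import *
f=pickle.load(open('top0.pkl','rb'));C=cloud(f);H=cv2.cvtColor(f['pixels'],cv2.COLOR_RGB2HSV)
for n,(u0,v0,u1,v1),lo,hi in(('red',(270,175,320,240),172,8),('yellow',(280,105,320,170),22,33)):
    h=H[v0:v1,u0:u1,0].astype(int);s=H[v0:v1,u0:u1,1]
    m=(((h>lo)|(h<hi)) if lo>hi else ((h>lo)&(h<hi)))&(s>140)
    v,u=np.nonzero(m);z=C[v0:v1,u0:u1][m][:,2]
    Q=np.array([ray(f,a+u0,b+v0,14)[:2] for a,b in zip(u,v)])[z>10]
    x0,x1=Q[:,0].min(),Q[:,0].max();xs=np.arange(x1-40,x1-4,4)
    mid=[(lambda y:(y.min()+y.max())/2)(Q[abs(Q[:,0]-x)<2.5][:,1]) for x in xs]
    k,b=np.polyfit(xs,mid,1);x=(x0+x1)/2+8*np.cos(k)
    print(n,'x',x0.round(1),x1.round(1),'jaw yaw',np.arctan(k).round(3),'grip',x.round(1),(k*x+b).round(1),np.round(mid,1))
z=C[...,2];
for y0,y1,a,b in((350,500,500,760),(-320,-60,680,800),(-60,350,690,800)):
    m=(z>40)&(C[...,1]>y0)&(C[...,1]<y1)&(C[...,0]>a)&(C[...,0]<b);P=C[m];print(y0,len(P),P.min(0).round() if len(P) else '',P.max(0).round() if len(P) else '')
E
```

```text
red x 472.9 557.7 jaw yaw -0.168 grip 523.2 -4.2 [-3.1 -4.  -4.9 -4.9 -5.8 -6.8 -7.7 -7.7 -8.6]
yellow x 612.8 697.5 jaw yaw 0.129 grip 663.1 -5.1 [-6.  -5.9 -4.  -3.9 -3.9 -3.9 -2.9 -1.8 -1.8]
350 0  
-320 0  
-60 0
```

Request:
{"api": "jog_arm", "payload": {"moves": [{"x": 6.4, "y": 10.6, "z": -1, "yaw": -0.583}, {"x": 6.4, "y": 10.6, "z": -1, "yaw": -0.583}, {"x": 6.4, "y": 10.6, "z": -1, "yaw": -0.583}, {"x": 6.4, "y": 10.6, "z": -1, "yaw": -0.583}, {"x": 6.4, "y": 10.6, "z": -1, "yaw": -0.583}, {"x": 6.4, "y": 10.6, "z": -1, "yaw": -0.583}, {"x": 6.4, "y": 10.6, "z": -1, "yaw": -0.583}, {"x": 6.4, "y": 10.6, "z": -1, "yaw": -0.583}], "fingers": 60, "squeeze": 15}}

```text
time_s: 0.9
tcp_pos: [414.4, -182.8, 175.1]
ee_rot: [[-0.0, -0.166, -0.986], [0.0, -0.986, 0.166], [-1.0, -0.0, 0.0]]
force: [-0.4, -1.5, 0.2]
grip_width: 60.1
```

Request:
{"api": "jog_arm", "payload": {"moves": [{"x": 3.65, "y": 6.04, "z": 0, "yaw": 0}, {"x": 3.65, "y": 6.04, "z": 0, "yaw": 0}, {"x": 3.65, "y": 6.04, "z": 0, "yaw": 0}, {"x": 3.65, "y": 6.04, "z": -1, "yaw": 0}, {"x": 3.65, "y": 6.04, "z": -2, "yaw": 0}, {"x": 3.65, "y": 6.04, "z": -3, "yaw": 0}, {"x": 3.65, "y": 6.04, "z": -4, "yaw": 0}, {"x": 3.65, "y": 6.04, "z": -4, "yaw": 0}]}}

```text
time_s: 1.7
tcp_pos: [520.9, -3.8, 51.9]
ee_rot: [[-0.007, -0.167, -0.986], [0.001, -0.986, 0.167], [-1.0, 0.001, 0.007]]
force: [-0.3, -0.1, 0.5]
grip_width: 59.8
```

```bash
python3 - <<'E'
from h import *
f=grab('wrist','w1');print(manip.state()['tcp_pos'])
E
```

```text
[522.2229388   -4.0718834   54.40227852]
```

View pics/w1.png

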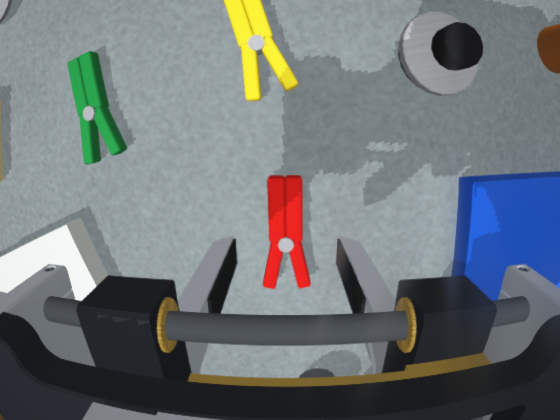

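The peg at column 286 sits midway between the fingertips at columns 237 and 336, with its jaw aligned, so I'm descending.

Request:
{"api": "jog_arm", "payload": {"moves": [{"x": 0, "y": 0, "z": -0.8, "yaw": 0}, {"x": 0, "y": 0, "z": -1.4, "yaw": 0}, {"x": 0, "y": 0, "z": -1.75, "yaw": 0}, {"x": 0, "y": 0, "z": -1.75, "yaw": 0}, {"x": 0, "y": 0, "z": -1.75, "yaw": 0}, {"x": 0, "y": 0, "z": -1.75, "yaw": 0}, {"x": 0, "y": 0, "z": -1.75, "yaw": 0}, {"x": 0, "y": 0, "z": -1.75, "yaw": 0}]}}

```text
time_s: 2.55
tcp_pos: [523.4, -4.2, 3.4]
ee_rot: [[0.001, -0.167, -0.986], [-0.0, -0.986, 0.167], [-1.0, -0.0, -0.001]]
force: [0.1, 0.6, 1.0]
grip_width: 60.1
```

Request:
{"api": "jog_arm", "payload": {"moves": [{"x": 0, "y": 0, "z": 0, "yaw": 0}, {"x": 0, "y": 0, "z": 0, "yaw": 0}, {"x": 0, "y": 0, "z": 0, "yaw": 0}, {"x": 0, "y": 0, "z": 0, "yaw": 0}, {"x": 0, "y": 0, "z": 0, "yaw": 0}, {"x": 0, "y": 0, "z": 0, "yaw": 0}, {"x": 0, "y": 0, "z": 0, "yaw": 0}, {"x": 0, "y": 0, "z": 0, "yaw": 0}], "fingers": 15, "squeeze": 15}}

```text
time_s: 3.35
tcp_pos: [523.1, -4.1, 2.9]
ee_rot: [[-0.0, -0.167, -0.986], [0.0, -0.986, 0.167], [-1.0, -0.0, 0.0]]
force: [0.1, -0.5, -0.1]
grip_width: 24.0
```

Request:
{"api": "jog_arm", "payload": {"moves": [{"x": 0, "y": 0, "z": 1, "yaw": 0}, {"x": 0, "y": 0, "z": 2, "yaw": 0}, {"x": -0.8, "y": -1.5, "z": 2.3, "yaw": 0.087}, {"x": -1.76, "y": -3, "z": 2.3, "yaw": 0.087}, {"x": -1.76, "y": -4.5, "z": 2.3, "yaw": 0.087}, {"x": -1.76, "y": -5.82, "z": 2.3, "yaw": 0.087}, {"x": -1.76, "y": -5.82, "z": 2, "yaw": 0.087}, {"x": -1.76, "y": -5.82, "z": 1.3, "yaw": 0.087}]}}

```text
time_s: 4.15
tcp_pos: [470.9, -179.8, 42.6]
ee_rot: [[0.002, -0.083, -0.997], [-0.001, -0.997, 0.083], [-1.0, 0.001, -0.003]]
force: [0.4, 0.1, -0.6]
grip_width: 23.7
```

Request:
{"api": "jog_arm", "payload": {"moves": [{"x": 0, "y": 0, "z": -0.5, "yaw": 0}, {"x": 0, "y": 0, "z": -0.9, "yaw": 0}, {"x": 0, "y": 0, "z": -1.05, "yaw": 0}, {"x": 0, "y": 0, "z": -1.15, "yaw": 0}, {"x": 0, "y": 0, "z": -1.15, "yaw": 0}, {"x": 0, "y": 0, "z": -1.15, "yaw": 0}, {"x": 0, "y": 0, "z": -1.15, "yaw": 0}, {"x": 0, "y": 0, "z": -1.15, "yaw": 0}]}}

```text
time_s: 4.95
tcp_pos: [470.5, -178.8, 7.8]
ee_rot: [[0.001, -0.081, -0.997], [-0.0, -0.997, 0.081], [-1.0, 0.0, -0.001]]
force: [0.6, -0.1, -0.1]
grip_width: 23.9
```

```bash
python3 - <<'E'
from h import *
f=grab('wrist','w2');print(manip.state()['tcp_pos'],manip.state()['force'],manip.state()['grip_width'])
E
```

```text
[ 470.45728077 -178.78747573    7.69067802] [-0.65579678 -0.09882102  0.55199316] 23.783871204708323
```

View pics/w2.png

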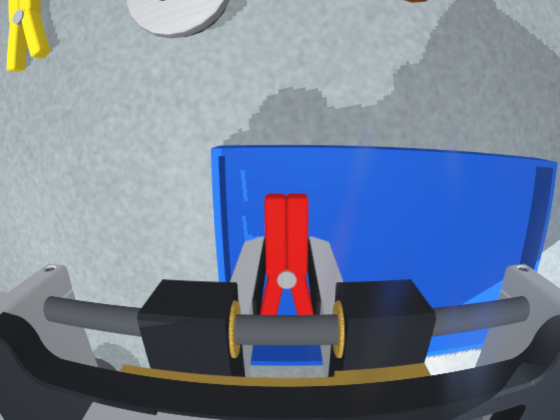

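The red peg is inside the blue tray, clear of its walls. Releasing it and moving to the jar.

Request:
{"api": "jog_arm", "payload": {"moves": [{"x": 0, "y": 0, "z": 0, "yaw": 0}, {"x": 0, "y": 0, "z": 0, "yaw": 0}, {"x": 0, "y": 0, "z": 0, "yaw": 0}, {"x": 0, "y": 0, "z": 0, "yaw": 0}, {"x": 0, "y": 0, "z": 0.6, "yaw": 0}, {"x": 0, "y": 0, "z": 1.6, "yaw": 0}, {"x": 0, "y": 0, "z": 2.6, "yaw": 0}, {"x": 0, "y": 0, "z": 3.1, "yaw": 0}], "fingers": 34}}

```text
time_s: 5.8
tcp_pos: [471.0, -179.1, 102.8]
ee_rot: [[0.003, -0.081, -0.997], [-0.001, -0.997, 0.081], [-1.0, 0.001, -0.003]]
force: [-0.3, 0.9, 0.0]
grip_width: 33.9
```

Request:
{"api": "jog_arm", "payload": {"moves": [{"x": 1.5, "y": -0.8, "z": 0, "yaw": 0}, {"x": 3, "y": -1.6, "z": 0, "yaw": 0}, {"x": 4.5, "y": -2.4, "z": 0, "yaw": 0}, {"x": 5.57, "y": -2.96, "z": 0, "yaw": 0}, {"x": 5.57, "y": -2.96, "z": 0, "yaw": 0}, {"x": 5.57, "y": -2.96, "z": 0, "yaw": 0}, {"x": 5.57, "y": -2.96, "z": 0, "yaw": 0}, {"x": 5.57, "y": -2.96, "z": 0, "yaw": 0}], "fingers": 80}}

```text
time_s: 6.6
tcp_pos: [636.9, -267.2, 101.2]
ee_rot: [[0.0, -0.081, -0.997], [-0.0, -0.997, 0.081], [-1.0, 0.0, -0.0]]
force: [-0.0, -0.2, -0.2]
grip_width: 79.8
```

```bash
python3 - <<'E'
from h import *
f=grab('wrist','w3');print(manip.state()['tcp_pos'],manip.state()['force'],manip.state()['grip_width'])
E
```

```text
[ 637.0278568  -267.24509866  101.23913198] [ 0.07963647 -0.33446002 -0.31870647] 79.9474183919699
```

View pics/w3.png

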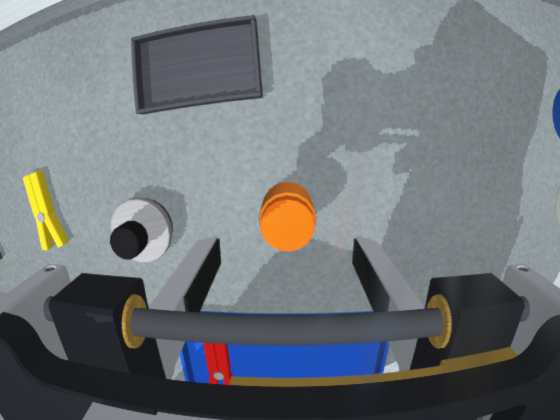

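The lid is at column 287, centred between the fingertips at columns 220 and 355.

Request:
{"api": "jog_arm", "payload": {"moves": [{"x": 0, "y": 0, "z": -0.8, "yaw": 0}, {"x": 0, "y": 0, "z": -1.6, "yaw": 0}, {"x": 0, "y": 0, "z": -2.4, "yaw": 0}, {"x": 0, "y": 0, "z": -2.8, "yaw": 0}, {"x": 0, "y": 0, "z": -3, "yaw": 0}, {"x": 0, "y": 0, "z": -3, "yaw": 0}, {"x": 0, "y": 0, "z": -3, "yaw": 0}, {"x": 0, "y": 0, "z": -3, "yaw": 0}]}}

```text
time_s: 7.45
tcp_pos: [638.0, -267.8, 11.7]
ee_rot: [[0.002, -0.081, -0.997], [-0.001, -0.997, 0.081], [-1.0, 0.001, -0.002]]
force: [0.1, -0.8, 1.1]
grip_width: 80.1
```

Request:
{"api": "jog_arm", "payload": {"moves": [{"x": 0, "y": 0, "z": 0, "yaw": 0}, {"x": 0, "y": 0, "z": 0, "yaw": 0}, {"x": 0, "y": 0, "z": 0, "yaw": 0}, {"x": 0, "y": 0, "z": 0, "yaw": 0}, {"x": 0, "y": 0, "z": 0, "yaw": 0}, {"x": 0, "y": 0, "z": 0, "yaw": 0}, {"x": 0, "y": 0, "z": 0, "yaw": 0}, {"x": 0, "y": 0, "z": 0, "yaw": 0}], "fingers": 35, "squeeze": 20}}

```text
time_s: 8.25
tcp_pos: [637.5, -267.6, 10.4]
ee_rot: [[0.0, -0.081, -0.997], [-0.0, -0.997, 0.081], [-1.0, 0.0, -0.0]]
force: [-0.1, -0.9, 0.5]
grip_width: 43.5
```

Request:
{"api": "jog_arm", "payload": {"moves": [{"x": 0, "y": 0, "z": 0.7, "yaw": 0}, {"x": 0, "y": 0, "z": 1.6, "yaw": 0}, {"x": -1, "y": 0.2, "z": 2, "yaw": 0}, {"x": -2.1, "y": 0.4, "z": 2, "yaw": 0}, {"x": -3.3, "y": 0.5, "z": 2, "yaw": 0}, {"x": -4.5, "y": 0.7, "z": 2, "yaw": 0}, {"x": -5.5, "y": 0.82, "z": 2, "yaw": 0}, {"x": -6.02, "y": 0.82, "z": 2, "yaw": 0}]}}

```text
time_s: 9.05
tcp_pos: [454.8, -242.4, 70.5]
ee_rot: [[-0.001, -0.081, -0.997], [0.0, -0.997, 0.081], [-1.0, -0.0, 0.001]]
force: [0.6, -0.8, -0.4]
grip_width: 43.9
```

Request:
{"api": "jog_arm", "payload": {"moves": [{"x": 0, "y": 0, "z": -0.2, "yaw": 0}, {"x": 0, "y": 0, "z": -0.7, "yaw": 0}, {"x": 0, "y": 0, "z": -1.2, "yaw": 0}, {"x": 0, "y": 0, "z": -1.6, "yaw": 0}, {"x": 0, "y": 0, "z": -1.75, "yaw": 0}, {"x": 0, "y": 0, "z": -1.85, "yaw": 0}, {"x": 0, "y": 0, "z": -1.85, "yaw": 0}, {"x": 0, "y": 0, "z": -1.85, "yaw": 0}]}}

```text
time_s: 9.85
tcp_pos: [457.2, -243.1, 15.4]
ee_rot: [[0.001, -0.081, -0.997], [-0.0, -0.997, 0.081], [-1.0, 0.0, -0.001]]
force: [-0.5, -0.1, -0.2]
grip_width: 43.3
```

Request:
{"api": "jog_arm", "payload": {"moves": [{"x": 0, "y": 0, "z": 0, "yaw": 0}, {"x": 0, "y": 0, "z": 0, "yaw": 0}, {"x": 0, "y": 0, "z": 0, "yaw": 0}, {"x": 0, "y": 0, "z": 0, "yaw": 0}, {"x": 0, "y": 0, "z": 0.6, "yaw": 0}, {"x": 0, "y": 0, "z": 1.5, "yaw": 0}, {"x": 0, "y": 0, "z": 2.5, "yaw": 0}, {"x": 0, "y": 0, "z": 3, "yaw": 0}], "fingers": 56}}

```text
time_s: 10.65
tcp_pos: [457.5, -243.4, 107.4]
ee_rot: [[0.002, -0.081, -0.997], [-0.001, -0.997, 0.081], [-1.0, 0.001, -0.002]]
force: [-0.8, -1.1, -1.0]
grip_width: 56.0
```

Request:
{"api": "jog_arm", "payload": {"moves": [{"x": 1.3, "y": 0.8, "z": 0, "yaw": 0}, {"x": 2.6, "y": 1.7, "z": 0, "yaw": 0}, {"x": 3.9, "y": 2.5, "z": 0, "yaw": 0}, {"x": 5.1, "y": 3.3, "z": 0, "yaw": 0}, {"x": 5.73, "y": 3.7, "z": 0, "yaw": 0}, {"x": 5.73, "y": 3.7, "z": 0, "yaw": 0}, {"x": 5.73, "y": 3.7, "z": 0, "yaw": 0}, {"x": 5.73, "y": 3.7, "z": 0, "yaw": 0}], "fingers": 64}}

```text
time_s: 11.45
tcp_pos: [628.0, -132.7, 105.0]
ee_rot: [[-0.0, -0.082, -0.997], [-0.0, -0.997, 0.082], [-1.0, 0.0, 0.0]]
force: [0.2, -0.6, -0.2]
grip_width: 64.5
```

```bash
python3 - <<'E'
from h import *
f=grab('wrist','w4');print(manip.state()['tcp_pos'],manip.state()['force'],manip.state()['grip_width'])
E
```

```text
[ 628.07674903 -132.75223964  105.14366478] [0.73388018 0.24905496 0.17433293] 64.17435081579775
```

View pics/w4.png

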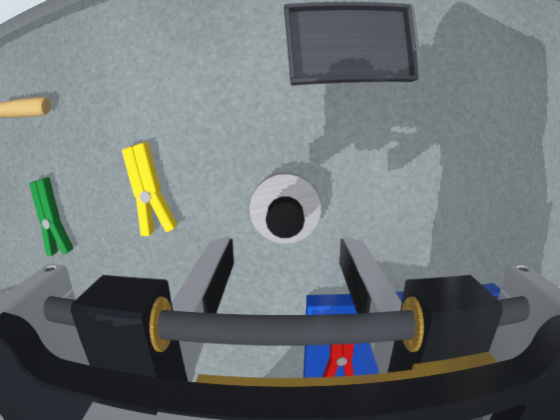

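The knob at column 286 is centred between the fingertips (233 and 341).

Request:
{"api": "jog_arm", "payload": {"moves": [{"x": 0, "y": 0, "z": -0.8, "yaw": 0}, {"x": 0, "y": 0, "z": -1.6, "yaw": 0}, {"x": 0, "y": 0, "z": -2.2, "yaw": 0}, {"x": 0, "y": 0, "z": -2.5, "yaw": 0}, {"x": 0, "y": 0, "z": -2.65, "yaw": 0}, {"x": 0, "y": 0, "z": -2.65, "yaw": 0}, {"x": 0, "y": 0, "z": -2.65, "yaw": 0}, {"x": 0, "y": 0, "z": -2.65, "yaw": 0}]}}

```text
time_s: 12.3
tcp_pos: [629.2, -132.1, 26.4]
ee_rot: [[0.001, -0.081, -0.997], [-0.0, -0.997, 0.081], [-1.0, 0.0, -0.001]]
force: [-0.4, 0.3, 0.4]
grip_width: 63.6
```

Request:
{"api": "jog_arm", "payload": {"moves": [{"x": 0, "y": 0, "z": 0, "yaw": 0}, {"x": 0, "y": 0, "z": 0, "yaw": 0}, {"x": 0, "y": 0, "z": 0, "yaw": 0}, {"x": 0, "y": 0, "z": 0, "yaw": 0}, {"x": 0, "y": 0, "z": 0, "yaw": 0}, {"x": 0, "y": 0, "z": 0, "yaw": 0}, {"x": 0, "y": 0, "z": 0, "yaw": 0}, {"x": 0, "y": 0, "z": 0, "yaw": 0}], "fingers": 22, "squeeze": 25}}

```text
time_s: 13.1
tcp_pos: [628.7, -131.9, 25.4]
ee_rot: [[-0.0, -0.081, -0.997], [0.0, -0.997, 0.081], [-1.0, -0.0, 0.0]]
force: [0.4, 0.7, 0.4]
grip_width: 29.5
```

Request:
{"api": "jog_arm", "payload": {"moves": [{"x": 0, "y": 0, "z": 0.8, "yaw": 0}, {"x": 0, "y": 0, "z": 1.9, "yaw": 0}, {"x": -0.5, "y": -0.5, "z": 3, "yaw": 0}, {"x": -1.5, "y": -1.5, "z": 3, "yaw": 0}, {"x": -2.5, "y": -2.6, "z": 3, "yaw": 0}, {"x": -3.6, "y": -3.7, "z": 3, "yaw": 0}, {"x": -4.7, "y": -4.8, "z": 3, "yaw": 0}, {"x": -5.6, "y": -5.8, "z": 3, "yaw": 0}]}}

```text
time_s: 13.9
tcp_pos: [458.9, -307.1, 115.4]
ee_rot: [[-0.0, -0.081, -0.997], [0.0, -0.997, 0.081], [-1.0, -0.0, 0.0]]
force: [1.7, 0.2, -1.7]
grip_width: 29.8
```

Request:
{"api": "jog_arm", "payload": {"moves": [{"x": -0.32, "y": -0.33, "z": 0, "yaw": 0}, {"x": -0.32, "y": -0.33, "z": -0.2, "yaw": 0}, {"x": -0.32, "y": -0.33, "z": -0.8, "yaw": 0}, {"x": -0.32, "y": -0.33, "z": -1.5, "yaw": 0}, {"x": -0.32, "y": -0.33, "z": -2.1, "yaw": 0}, {"x": -0.32, "y": -0.33, "z": -2.4, "yaw": 0}, {"x": -0.32, "y": -0.33, "z": -2.4, "yaw": 0}, {"x": -0.32, "y": -0.33, "z": -2.4, "yaw": 0}]}}

```text
time_s: 14.7
tcp_pos: [451.8, -315.6, 43.9]
ee_rot: [[0.0, -0.08, -0.997], [-0.0, -0.997, 0.08], [-1.0, 0.0, -0.0]]
force: [-0.6, 0.7, -1.0]
grip_width: 29.1
```

```bash
python3 - <<'E'
from h import *
f=grab('wrist','w5');print(manip.state()['tcp_pos'],manip.state()['force'],manip.state()['grip_width'])
E
```

```text
[ 451.80787001 -315.8180237    44.23063558] [ 0.47359001  0.20730922 -1.62287682] 29.64163874224881
```

View pics/w5.png

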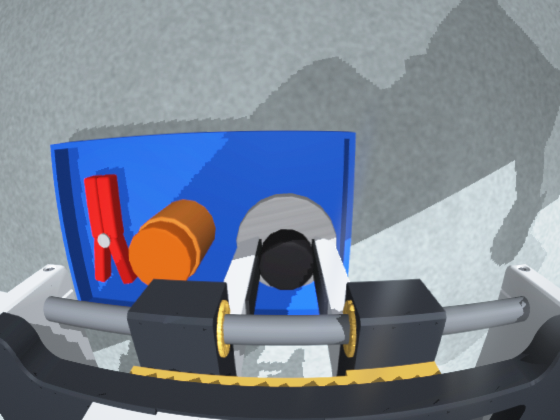

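The jar is upright in the tray beside the peg. The held scrubber, with its edge at column 336, is inside the right wall at about 345.

Request:
{"api": "jog_arm", "payload": {"moves": [{"x": 0, "y": 0, "z": -0.2, "yaw": 0}, {"x": 0, "y": 0, "z": -0.35, "yaw": 0}, {"x": 0, "y": 0, "z": -0.45, "yaw": 0}, {"x": 0, "y": 0, "z": -0.45, "yaw": 0}, {"x": 0, "y": 0, "z": -0.45, "yaw": 0}, {"x": 0, "y": 0, "z": -0.45, "yaw": 0}, {"x": 0, "y": 0, "z": -0.45, "yaw": 0}, {"x": 0, "y": 0, "z": -0.45, "yaw": 0}]}}

```text
time_s: 15.55
tcp_pos: [451.2, -315.9, 30.0]
ee_rot: [[0.0, -0.081, -0.997], [-0.0, -0.997, 0.081], [-1.0, 0.0, -0.0]]
force: [0.3, -0.9, -1.6]
grip_width: 29.4
```

Request:
{"api": "jog_arm", "payload": {"moves": [{"x": 0, "y": 0, "z": 0, "yaw": 0}, {"x": 0, "y": 0, "z": 0, "yaw": 0}, {"x": 0, "y": 0, "z": 0, "yaw": 0}, {"x": 0, "y": 0, "z": 0, "yaw": 0}, {"x": 0, "y": 0, "z": 0.5, "yaw": 0}, {"x": 0, "y": 0, "z": 1.4, "yaw": 0}, {"x": 0, "y": 0, "z": 2.3, "yaw": 0}, {"x": 0, "y": 0, "z": 2.8, "yaw": 0}], "fingers": 44}}

```text
time_s: 16.35
tcp_pos: [451.8, -316.3, 117.3]
ee_rot: [[0.003, -0.081, -0.997], [-0.002, -0.997, 0.081], [-1.0, 0.002, -0.003]]
force: [-0.6, -0.1, 0.6]
grip_width: 44.1
```

Request:
{"api": "jog_arm", "payload": {"moves": [{"x": 0.7, "y": 1.1, "z": 0, "yaw": 0.07}, {"x": 1.7, "y": 2.5, "z": 0, "yaw": 0.14}, {"x": 2.6, "y": 3.9, "z": 0, "yaw": 0.21}, {"x": 3.6, "y": 5.3, "z": 0, "yaw": 0.21}, {"x": 4.5, "y": 6.7, "z": 0, "yaw": 0.21}, {"x": 5.5, "y": 8.1, "z": 0, "yaw": 0.21}, {"x": 6.4, "y": 9.4, "z": 0, "yaw": 0.21}, {"x": 7.06, "y": 10.36, "z": 0, "yaw": 0.21}], "fingers": 60}}

```text
time_s: 17.15
tcp_pos: [664.1, -2.3, 115.3]
ee_rot: [[0.001, 0.13, -0.992], [0.0, -0.992, -0.13], [-1.0, 0.0, -0.001]]
force: [0.9, -1.1, 0.5]
grip_width: 60.2
```

Request:
{"api": "jog_arm", "payload": {"moves": [{"x": 0, "y": 0, "z": 0, "yaw": 0}, {"x": 0, "y": 0, "z": -0.6, "yaw": 0}, {"x": 0, "y": 0, "z": -1.2, "yaw": 0}, {"x": 0, "y": 0, "z": -1.8, "yaw": 0}, {"x": 0, "y": 0, "z": -2, "yaw": 0}, {"x": 0, "y": 0, "z": -2, "yaw": 0}, {"x": 0, "y": 0, "z": -2, "yaw": 0}, {"x": 0, "y": 0, "z": -2, "yaw": 0}]}}

```text
time_s: 17.95
tcp_pos: [663.4, -5.2, 55.3]
ee_rot: [[0.002, 0.128, -0.992], [-0.0, -0.992, -0.128], [-1.0, 0.0, -0.002]]
force: [0.1, -0.1, 0.7]
grip_width: 60.0
```

```bash
python3 - <<'E'
from h import *
f=grab('wrist','w6');print(manip.state()['tcp_pos'],manip.state()['force'],manip.state()['grip_width'])
E
```

```text
[663.38647232  -5.17950619  55.10718502] [-0.39630899 -0.42158681  0.41344661] 60.39421793343462
```

View pics/w6.png

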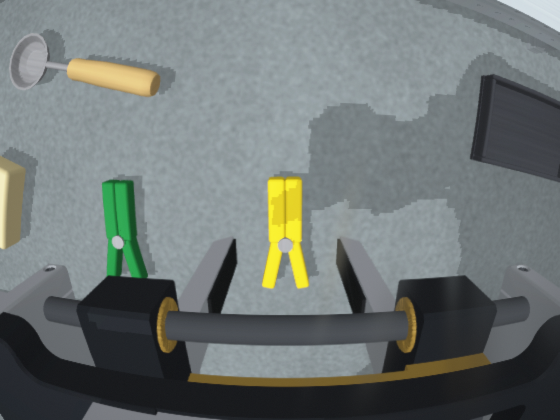

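The yellow peg at column 286 is centred and aligned.

Request:
{"api": "jog_arm", "payload": {"moves": [{"x": 0, "y": 0, "z": -0.8, "yaw": 0}, {"x": 0, "y": 0, "z": -1.3, "yaw": 0}, {"x": 0, "y": 0, "z": -1.6, "yaw": 0}, {"x": 0, "y": 0, "z": -1.7, "yaw": 0}, {"x": 0, "y": 0, "z": -1.7, "yaw": 0}, {"x": 0, "y": 0, "z": -1.7, "yaw": 0}, {"x": 0, "y": 0, "z": -1.7, "yaw": 0}, {"x": 0, "y": 0, "z": -1.7, "yaw": 0}]}}

```text
time_s: 18.8
tcp_pos: [663.2, -5.1, 3.5]
ee_rot: [[0.001, 0.128, -0.992], [-0.0, -0.992, -0.128], [-1.0, 0.0, -0.001]]
force: [0.4, -0.4, -0.6]
grip_width: 60.2
```

Request:
{"api": "jog_arm", "payload": {"moves": [{"x": 0, "y": 0, "z": 0, "yaw": 0}, {"x": 0, "y": 0, "z": 0, "yaw": 0}, {"x": 0, "y": 0, "z": 0, "yaw": 0}, {"x": 0, "y": 0, "z": 0, "yaw": 0}, {"x": 0, "y": 0, "z": 0, "yaw": 0}, {"x": 0, "y": 0, "z": 0, "yaw": 0}, {"x": 0, "y": 0, "z": 0, "yaw": 0}, {"x": 0, "y": 0, "z": 0, "yaw": 0}], "fingers": 15, "squeeze": 15}}

```text
time_s: 19.6
tcp_pos: [662.9, -5.1, 2.9]
ee_rot: [[-0.0, 0.128, -0.992], [0.0, -0.992, -0.128], [-1.0, -0.0, 0.0]]
force: [0.8, 0.0, 0.0]
grip_width: 23.8
```

Request:
{"api": "jog_arm", "payload": {"moves": [{"x": 0, "y": 0, "z": 1, "yaw": 0}, {"x": 0, "y": 0, "z": 2.2, "yaw": 0}, {"x": -0.6, "y": 0.7, "z": 2.7, "yaw": 0.039}, {"x": -1.6, "y": 1.9, "z": 2.7, "yaw": 0.039}, {"x": -2.6, "y": 3.1, "z": 2.7, "yaw": 0.039}, {"x": -3.6, "y": 4.4, "z": 2.7, "yaw": 0.039}, {"x": -4.6, "y": 5.6, "z": 2.7, "yaw": 0.039}, {"x": -5.5, "y": 6.7, "z": 2.7, "yaw": 0.039}]}}

```text
time_s: 20.4
tcp_pos: [496.4, 197.3, 84.1]
ee_rot: [[0.0, 0.167, -0.986], [0.0, -0.986, -0.167], [-1.0, -0.0, -0.0]]
force: [0.8, 0.8, 0.4]
grip_width: 24.1
```

Request:
{"api": "jog_arm", "payload": {"moves": [{"x": -0.45, "y": 0.56, "z": 0, "yaw": 0}, {"x": -0.45, "y": 0.56, "z": -0.2, "yaw": 0}, {"x": -0.45, "y": 0.56, "z": -0.8, "yaw": 0}, {"x": -0.45, "y": 0.56, "z": -1.5, "yaw": 0}, {"x": -0.45, "y": 0.56, "z": -2.1, "yaw": 0}, {"x": -0.45, "y": 0.56, "z": -2.4, "yaw": 0}, {"x": -0.45, "y": 0.56, "z": -2.55, "yaw": 0}, {"x": -0.45, "y": 0.56, "z": -2.55, "yaw": 0}]}}

```text
time_s: 21.2
tcp_pos: [484.8, 212.4, 7.4]
ee_rot: [[-0.0, 0.167, -0.986], [-0.0, -0.986, -0.167], [-1.0, 0.0, 0.0]]
force: [1.5, 0.6, -0.1]
grip_width: 23.9
```

```bash
python3 - <<'E'
from h import *
f=grab('wrist','w7');print(manip.state()['tcp_pos'],manip.state()['force'],manip.state()['grip_width'])
E
```

```text
[484.90770276 212.60469839   7.81399472] [-0.11576192  0.58042068 -0.01753893] 24.120164270971213
```

View pics/w7.png

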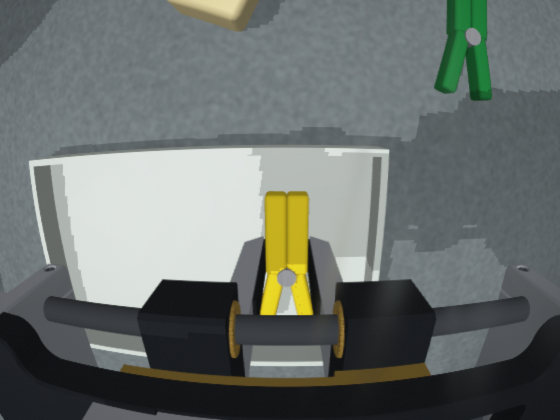

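The yellow peg is inside the white tray. Releasing it and moving to the soap.

Request:
{"api": "jog_arm", "payload": {"moves": [{"x": 0, "y": 0, "z": 0, "yaw": 0}, {"x": 0, "y": 0, "z": 0, "yaw": 0}, {"x": 0, "y": 0, "z": 0, "yaw": 0}, {"x": 0, "y": 0, "z": 0, "yaw": 0}, {"x": 0, "y": 0, "z": 0.6, "yaw": 0}, {"x": 0, "y": 0, "z": 1.5, "yaw": 0}, {"x": 0, "y": 0, "z": 2.2, "yaw": 0}, {"x": 0, "y": 0, "z": 2.5, "yaw": 0}], "fingers": 34}}

```text
time_s: 22.05
tcp_pos: [485.1, 213.0, 84.4]
ee_rot: [[0.003, 0.167, -0.986], [0.001, -0.986, -0.167], [-1.0, -0.0, -0.003]]
force: [0.4, 0.2, -0.5]
grip_width: 34.2
```

Request:
{"api": "jog_arm", "payload": {"moves": [{"x": 1.3, "y": 0.4, "z": 0, "yaw": -0.1}, {"x": 2.6, "y": 0.9, "z": 0, "yaw": -0.2}, {"x": 3.9, "y": 1.3, "z": 0, "yaw": -0.3}, {"x": 5, "y": 1.7, "z": 0, "yaw": -0.393}, {"x": 5.42, "y": 1.81, "z": 0, "yaw": -0.393}, {"x": 5.42, "y": 1.81, "z": 0, "yaw": -0.393}, {"x": 5.42, "y": 1.81, "z": 0, "yaw": -0.393}, {"x": 5.42, "y": 1.81, "z": 0, "yaw": -0.393}], "fingers": 80}}

```text
time_s: 22.85
tcp_pos: [646.3, 266.9, 82.4]
ee_rot: [[-0.001, -0.223, -0.975], [-0.0, -0.975, 0.223], [-1.0, 0.0, 0.0]]
force: [-1.0, 0.0, -0.0]
grip_width: 79.9
```

```bash
python3 - <<'E'
from h import *
f=grab('wrist','w8');print(manip.state()['tcp_pos'],manip.state()['force'],manip.state()['grip_width'],manip.state()['joint_pos'])
E
```

```text
[646.38188866 266.92946929  82.62624474] [-0.41628762 -0.08383065 -0.12141902] 79.67391955704836 [3.39249738e-01 7.42664342e-01 1.15017616e+00 5.04673918e-05
 1.24892153e+00 2.13493556e+00]
```

View pics/w8.png

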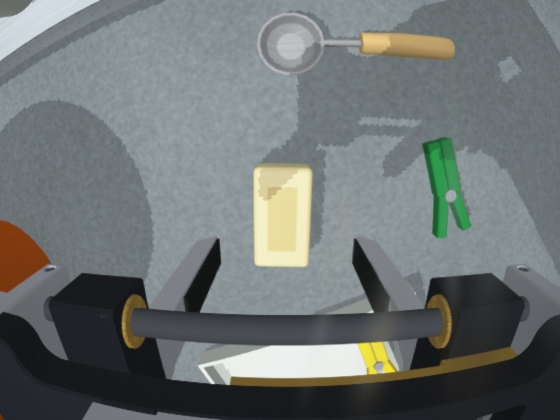

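The soap is aligned and within about 3 mm of centre (column 282 against 287), so I'm descending with a small shift in y.

Request:
{"api": "jog_arm", "payload": {"moves": [{"x": 0, "y": 0.07, "z": -0.7, "yaw": 0}, {"x": 0, "y": 0.07, "z": -1.4, "yaw": 0}, {"x": 0, "y": 0.07, "z": -2, "yaw": 0}, {"x": 0, "y": 0.07, "z": -2.4, "yaw": 0}, {"x": 0, "y": 0.07, "z": -2.55, "yaw": 0}, {"x": 0, "y": 0.07, "z": -2.55, "yaw": 0}, {"x": 0, "y": 0.07, "z": -2.55, "yaw": 0}, {"x": 0, "y": 0.07, "z": -2.55, "yaw": 0}]}}

```text
time_s: 23.7
tcp_pos: [647.5, 269.3, 6.9]
ee_rot: [[0.001, -0.223, -0.975], [0.0, -0.975, 0.223], [-1.0, -0.001, -0.001]]
force: [0.1, -0.5, -0.9]
grip_width: 80.2
```

Request:
{"api": "jog_arm", "payload": {"moves": [{"x": 0, "y": 0, "z": 0, "yaw": 0}, {"x": 0, "y": 0, "z": 0, "yaw": 0}, {"x": 0, "y": 0, "z": 0, "yaw": 0}, {"x": 0, "y": 0, "z": 0, "yaw": 0}, {"x": 0, "y": 0, "z": 0, "yaw": 0}, {"x": 0, "y": 0, "z": 0, "yaw": 0}, {"x": 0, "y": 0, "z": 0, "yaw": 0}, {"x": 0, "y": 0, "z": 0, "yaw": 0}], "fingers": 35, "squeeze": 25}}

```text
time_s: 24.5
tcp_pos: [647.1, 269.2, 6.0]
ee_rot: [[0.0, -0.223, -0.975], [0.0, -0.975, 0.223], [-1.0, -0.0, -0.0]]
force: [-0.2, 0.4, 0.5]
grip_width: 43.5
```

Request:
{"api": "jog_arm", "payload": {"moves": [{"x": 0, "y": 0, "z": 0.7, "yaw": 0}, {"x": 0, "y": 0, "z": 1.6, "yaw": 0}, {"x": -0.8, "y": 0.2, "z": 2, "yaw": 0.09}, {"x": -1.9, "y": 0.4, "z": 2, "yaw": 0.18}, {"x": -3.1, "y": 0.6, "z": 2, "yaw": 0.27}, {"x": -4.3, "y": 0.8, "z": 2, "yaw": 0.36}, {"x": -5.4, "y": 1, "z": 2, "yaw": 0.393}, {"x": -6.21, "y": 1.2, "z": 2, "yaw": 0.393}]}}

```text
time_s: 25.3
tcp_pos: [458.8, 305.2, 65.9]
ee_rot: [[-0.0, 0.169, -0.986], [-0.0, -0.986, -0.169], [-1.0, 0.0, 0.0]]
force: [0.8, 0.1, -1.0]
grip_width: 43.4
```

Request:
{"api": "jog_arm", "payload": {"moves": [{"x": 0, "y": 0, "z": 0, "yaw": 0}, {"x": 0, "y": 0, "z": -0.4, "yaw": 0}, {"x": 0, "y": 0, "z": -1, "yaw": 0}, {"x": 0, "y": 0, "z": -1.5, "yaw": 0}, {"x": 0, "y": 0, "z": -1.7, "yaw": 0}, {"x": 0, "y": 0, "z": -1.85, "yaw": 0}, {"x": 0, "y": 0, "z": -1.85, "yaw": 0}, {"x": 0, "y": 0, "z": -1.85, "yaw": 0}]}}

```text
time_s: 26.1
tcp_pos: [461.2, 305.2, 10.7]
ee_rot: [[0.001, 0.167, -0.986], [0.0, -0.986, -0.167], [-1.0, -0.0, -0.001]]
force: [0.2, -0.1, -0.8]
grip_width: 43.5
```

Request:
{"api": "jog_arm", "payload": {"moves": [{"x": 0, "y": 0, "z": 0, "yaw": 0}, {"x": 0, "y": 0, "z": 0, "yaw": 0}, {"x": 0, "y": 0, "z": 0, "yaw": 0}, {"x": 0, "y": 0, "z": 0, "yaw": 0}, {"x": 0, "y": 0, "z": 0.6, "yaw": 0}, {"x": 0, "y": 0, "z": 1.6, "yaw": 0}, {"x": 0, "y": 0, "z": 2.8, "yaw": 0}, {"x": 0, "y": 0, "z": 4, "yaw": 0}], "fingers": 56}}

```text
time_s: 26.9
tcp_pos: [460.5, 305.0, 131.7]
ee_rot: [[-0.0, 0.167, -0.986], [-0.0, -0.986, -0.167], [-1.0, 0.0, 0.0]]
force: [0.0, 0.9, 0.2]
grip_width: 56.2
```

Request:
{"api": "jog_arm", "payload": {"moves": [{"x": 1, "y": -1.4, "z": 0.5, "yaw": 0}, {"x": 1, "y": -2.8, "z": 1, "yaw": 0}, {"x": 1, "y": -4.2, "z": 1.5, "yaw": 0}, {"x": 1, "y": -5.6, "z": 2, "yaw": 0}, {"x": 1, "y": -7, "z": 2, "yaw": 0}, {"x": 1, "y": -8.4, "z": 2, "yaw": 0}, {"x": 1, "y": -9, "z": 2, "yaw": 0}, {"x": 1, "y": -9, "z": 2, "yaw": 0}]}}

```text
time_s: 27.7
tcp_pos: [490.7, 33.2, 190.6]
ee_rot: [[0.0, 0.164, -0.986], [-0.0, -0.986, -0.164], [-1.0, 0.0, -0.0]]
force: [-0.4, 0.5, 0.2]
grip_width: 55.9
```

```bash
python3 - <<'E'
from h import *
f=grab('top','top1');grab('scene','scene1');print(manip.state()['tcp_pos'],manip.state()['force'])
E
```

```text
[490.78856952  35.36213829 190.54010794] [-0.39960798  0.53116114 -1.39211341]
```

View pics/top1.png

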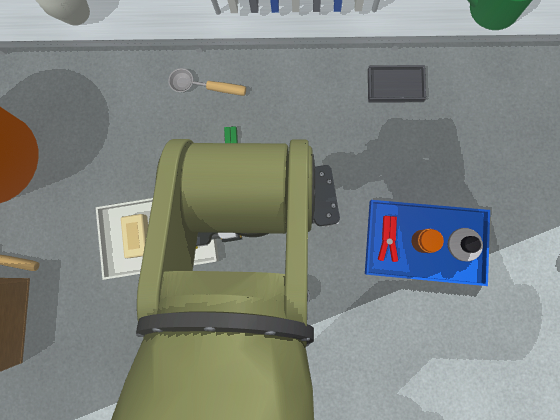

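The blue kit is complete: peg (390,240), jar (429,241) and scrubber (466,246) are all inside the tray. The soap is in the white tray at (134,236), but the arm hides the yellow and green pegs. I'll move it clear to measure them.

Request:
{"api": "jog_arm", "payload": {"moves": [{"x": 0, "y": -1.5, "z": 0, "yaw": 0}, {"x": 0, "y": -3, "z": 0, "yaw": 0}, {"x": 0, "y": -4.5, "z": 0, "yaw": 0}, {"x": 0, "y": -6, "z": 0, "yaw": 0}, {"x": 0, "y": -7.5, "z": 0, "yaw": 0}, {"x": 0, "y": -9, "z": 0, "yaw": 0}, {"x": 0, "y": -10, "z": 0, "yaw": 0}, {"x": 0, "y": -10, "z": 0, "yaw": 0}]}}

```text
time_s: 28.6
tcp_pos: [490.9, -266.7, 189.9]
ee_rot: [[-0.0, 0.165, -0.986], [0.0, -0.986, -0.165], [-1.0, -0.0, 0.0]]
force: [-0.2, 0.5, -0.3]
grip_width: 55.9
```

```bash
python3 - <<'E'
from meas import *
import meas
grab('top','top2'); 
run('top1',dict(red=(370,200,405,270),jar=(405,220,450,260),knob=(450,230,488,262)))
run('top2',dict(yellow=(150,190,225,290),soap=(105,205,152,268),green=(210,115,255,180)))
for n,p,c,y in(('peg_y',None,0,0),):pass
s=manip.state();print(s['tcp_pos'],np.abs(s['qd']).max(),s['force'],s['time_s'])
E
```

```text
red n 535 z [12.9 17.6 19.6] yaw -0.068 len 83.3 mid [ 462.9 -178.6] rect [ 462.7 -176.7] [35.2 84.4] 89.0 w jaw 24.6 w handle 35.5
jar n 541 z [22.6 63.2 65.7] c [ 458.9 -242.5] s [39.9 38.9] a 87.8 mean [ 458.5 -243.3] box [[439.0, -262.0], [478.0, -263.0], [479.0, -223.0], [440.0, -222.0]]
knob n 269 z [41.8 55.1 57.6] c [ 453.1 -315.4] s [28.4 30.4] a 26.7 mean [ 453.  -315.8] box [[434.0, -308.0], [447.0, -335.0], [473.0, -323.0], [459.0, -295.0]]
yellow n 433 z [15.3 17.7 20.1] yaw 0.166 len 82.1 mid [479.  211.3] rect [479.2 211.5] [83.1 33.7] 9.2 w jaw 23.0 w handle 33.7
soap n 959 z [29.1 31.9 34.1] c [463.  304.3] s [80.1 44.8] a 8.8 mean [462.7 304.5] box [[420.0, 320.0], [427.0, 276.0], [506.0, 288.0], [499.0, 333.0]]
green n 422 z [11.3 13.6 15.9] yaw 0.076 len 82.5 mid [638.8 125.5] rect [638.4 123.8] [82.9 33.5] 1.4 w jaw 23.4 w handle 33.7
[ 491.05755063 -264.97924611  189.9117756 ] 0.038435986572439296 [ 0.526385    0.63316573 -0.67177952] 28.65
```

View pics/top2.png

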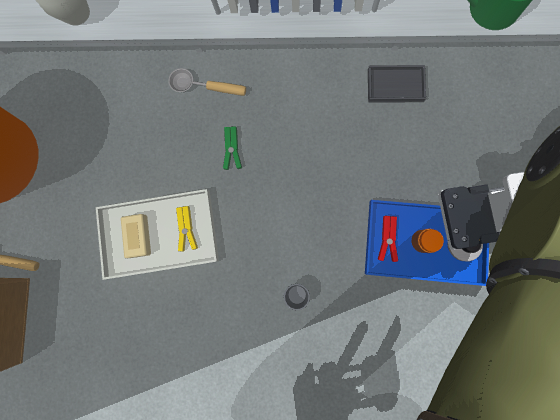

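The soap (134,236) and yellow peg (185,228) lie flat inside the white tray, and the green peg has not moved. Every top height is as expected: pegs 18, soap 32, jar 63–64, knob 55–56. Handing in.

```bash
python3 -c "
from plant import manip
print(manip.close_job())"
```

```text
the job is handed in; nothing more can be done
None
```

Both laundry kits are made up and the job is handed in, at about 28.7 s of the 128 s allowed. The hand-in reports no verdict.

- **Blue tray:** the red peg, jar and scrub pad holder stand or lie apart from each other. In the tray's own frame their y positions are about +70, +5 and −68 mm.
- **White tray:** the yellow peg and the soap are about 95 mm apart.
- **Last checks (top camera):** all five items are inside their trays. Their top heights match things resting flat on the tray floor: pegs 17.6 mm, soap 31.9 mm, jar 63.2 mm, knob 55.1 mm. The jar stayed upright, and the green peg measured exactly where it started.
- **Gripper and forces:** the gripper finished open at z = 190 mm, touching nothing. The forces read after each move stayed under 3 N.
- **Disagreements:** the items sat up to 2.5 mm from where I aimed them, about the calibration error. The arm partly hid the scrub pad holder in the last picture, so its position comes from the picture before that. No check failed.

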